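Knock down the mould frame's locking pins

TASK

With the wooden mallet, knock both sprung steel locking pins of the plaster mould's frame fully down onto their collars; touch the pins only with the mallet, and do not hit the plaster. Then put the mallet down on the free part of the wooden tool board, standing on its striking face, parallel to the two wooden tools there and with its handle pointing the same way as theirs. Leave everything else where it is.

Things in the scene. Friction and masses are not known exactly. Their poses are not given: they have to be found in the camera images.
- mallet: Wooden mallet, about 420 g, standing on its striking face, handle level. Dark block head 60 (x) by 64 (y) by 66 mm high; pale flat-sided handle 24 mm wide (y), 28 mm high, from the head along -x to 141 mm from the head's middle, its centre line 33 mm above the face. Origin: centre of the head's underside, the striking face; no need to turn it over.
- mallet_grip (a point): Point inside the mallet's handle, on its centre line, 55 mm from the head's middle (25 mm from the head), 33 mm above the striking face; axes as the mallet's. A good place to grip from above, fingers closing along y.
- mallet_butt (a point): End of the mallet's handle, on its centre line.
- frame: Dark steel holding frame, fixed to the bench, 130 mm (x) by 220 mm (y), its two end rails (at y = +-90 mm) 45 mm high. Origin: centre of its underside. It carries the plaster mould in the middle and one locking pin on each end rail.
- mould: White plaster mould in the frame between the end rails, 110 mm (x) by 140 mm (y), 39 mm high, with a relief. Origin: centre of its underside, that of the frame. Fragile: not to be hit.
- head_a: Round steel head of locking pin a (on the frame's +y end rail), 28 mm across, 10 mm thick. Origin: centre of its top face, which is 81 mm above the bench when the pin is fully up and 61 mm when fully down.
- head_b: The same for locking pin b, on the frame's -y end rail.
- pin_a (a joint): Travel of locking pin a downwards in m: 0 fully up, 0.020 fully down, its head on the 6 mm collar on the rail. About 10 N moves it; its tight sleeve holds it where it is driven.
- pin_b (a joint): The same for locking pin b.
- board: Wooden tool board, fixed to the bench, 190 mm (x) by 210 mm (y), 12 mm thick. Origin: centre of its underside. Two wooden tools lie on its +y half, along its x, handles to -x; the -y half (y from -105 to 0 mm) is free.
- paddle: Loose wooden tool on the board, 170 mm long, 12 mm high, blade 36 mm wide at its +x end, handle 16 mm wide to -x. Origin: underside, 85 mm from the handle's end.
- rib: Loose wooden tool on the board like the paddle, blade 26 mm wide.
- bowl: Loose white bowl, 130 mm across, 55 mm high. Origin: centre of its underside.
- jar: Loose brown jar, 68 mm across, 65 mm high. Origin: centre of its underside.
- roller: Loose wooden rolling pin lying along its x, 250 mm long over its handles, 44 mm thick. Origin: underside, middle.
- tiles: Loose stack of fired tiles, 130 by 130 by 45 mm. Origin: centre of its underside.
- sample: Loose single fired tile, 110 by 110 by 14 mm. Origin: centre of its underside.
Things that resemble listed ones, but are neither listed nor needed, are in the scene too. There is more than one size of the mallet; the job needs the middle-sized.

How it is judged (in metres and radians):
On the way, in this order (a step that is already met when the one before it is completed fails the run):
1. one locking pin is fully down (value of joint any of pin_a, pin_b above 0.0172 m), for 0.1 s.
2. both locking pins are fully down (value of joint each of pin_a, pin_b above 0.0172 m), for 0.1 s.
At the end, for the whole second after the job is handed in: Both pin joints above 0.0172. The mallet rests on its face on the board (board frame: head x -20 to 85 mm, y -95 to 0 mm, underside 8 to 16 mm up), upright within 0.1 rad, handle end at x below -40 mm, within 0.2 rad of parallel to the board's x, slower than 20 mm/s (all of step 2 and x of mallet in the frame of board between -0.02 and 0.085 m and y of mallet in the frame of board between -0.095 and 0 m and z of mallet in the frame of board between 0.008 and 0.016 m and x of mallet_butt in the frame of board below -0.04 m and angle between the x axis of mallet and the x axis of board, either way round below 0.2 rad and angle between mallet's own z axis and vertical below 0.1 rad and linear speed of mallet below 0.02 m/s); the robot touches nothing.
It fails at once if the robot itself touches locking pin a (over 1 N): only the mallet may (contact force between any of the fingers, the arm and head_a above 1 N).
It fails at once if the robot itself touches locking pin b (over 1 N): only the mallet may (contact force between any of the fingers, the arm and head_b above 1 N).
It fails at once if the plaster mould is hit (over 3 N) by the mallet or the robot (contact force between any of mallet, the fingers, the arm and mould above 3 N).
It fails at once if a wooden tool, the bowl, jar, rolling pin, stack of tiles or single tile is moved by more than 20 mm (distance of any of paddle, rib, bowl, jar, roller, tiles, sample from where it was at the start of the episode above 0.02 m).
It also fails if it takes over 45 s, if anything falls off the work surface, if the arm or the gripper's body presses on something with over 40 N, if the wrist force passes 120 N, or if a joint passes its speed limit or range.

ROBOT

A 7-joint arm with a two-finger parallel gripper is mounted at the origin on the work surface. World frame = base frame: x ahead of the robot, y to its left, z up, the work surface at z = 0. Lengths are in mm, angles in rad, forces in N, time in s.
With the tool pointing down it reaches from about 350 to 900 mm from the base axis. Payload 19.9 kg.
Tool frame: the origin (TCP) lies at the very end of the fingers, on their centre line; the grasp point (between the pads) lies 19 mm behind it; z points along the fingers, y is the line along which they close (so a half turn about z gives the same grasp; the last joint's range is limited). The gripper opens to 94 mm and grips with 3 to 60 N. Pads are 16 mm wide; open, the fingers measure 119 mm over their backs; the gripper's body (75 mm by 177 mm) begins 78 mm behind the grasp point.
Start: joints at [1.079, 0.417, -0.01, 1.614, 0.005, 1.111, -0.053], TCP at [271.731, -562.815, 205.425] pointing down, gripper open.
Joint ranges: [-2.81, 2.81], [-0.39, 2.02], [-1.27, 1.25], [0.06, 2.57], [-1.19, 4.33], [0.19, 2], [-2.82, 2.82]. Speed limits (rad/s): [1.89, 1.89, 2.39, 2.39, 3.01, 3.01, 3.01].

INTERFACE

Orientations are given as a unit quaternion [w, x, y, z].
In Python, from rig import robot gives the robot as it stands. Calls block until the motion is done:
- robot.reach(position, orientation): joint-space move of the TCP to a pose.
- robot.servo_line(position, rot=None, speed=150, f_stop=None): straight line of the TCP; rot=None keeps the orientation; speed is the mean speed in mm/s. With f_stop (N) it stops when the force on the tool has changed by that much, and returns True; else False.
- robot.goto_joints(angles): joint-space move.
- robot.ungrasp() and robot.close(f_grip=None): open the fingers fully, or close them until they stop; f_grip is the grip in N (None keeps the last).
- robot.hold(seconds).
- robot.inverse_kinematics(position, orientation): joint angles nearest the present ones, or None.
- robot.camera(name): name is "scene" or "top"; returns a dict with "img" (384x512x3 uint8, red, green, blue), "range_z" (384x512 float32, mm along the optical axis (not along the pixel's ray), 0 where there is no reading), "camera_matrix" (3x3 intrinsics, pixels), "xyz" and "rotation" of the camera in the world. Camera axes: x right, y down, z forward; pixel columns grow to the right and rows downward; lengths in mm; the calibration is good to about 2 mm. A picture is of the moment at which its call begins.
A pose or a line that the arm cannot do raises robot.PlanningError and nothing moves.
- robot.finish_job(): hands the job in; it is judged then, once.
Readings, each from a call of its own:
- robot.read_clock(): time.
- robot.read_joint_pos(): joint angles.
- robot.read_joint_velocities(): joint speeds.
- robot.read_effort(): joint torques, N m.
- robot.read_position(): TCP position.
- robot.read_orientation(): TCP orientation.
- robot.read_force(): force on the tool from outside, world axes, zero at the start.
- robot.read_moment(): the same for the moment, N m.
- robot.read_gripper_width(): opening from 0.0 (shut) to 1.0 (fully open).
- robot.read_grasp_force(): force on a finger pad.
Only numpy, scipy, OpenCV 4.12 (cv2) and the standard library are available. Lean on these libraries where they do the work, as an engineer would, in place of code of your own. Each camera call takes 0.05 s, during which the arm holds its last target. There are 200 camera calls.

## Working session

There is one attempt and no reset: what is moved stays moved. The work goes in short steps, each a Python script; the robot and the scene stay as the last script left them, time stands still between calls to the robot, and variables do not carry over. Pictures are saved under pics/ and viewed, at most 10 in all, crops included, and the job is handed in when it is done.

```bash
ls; mkdir -p pics
cat > h.py <<'E'
import numpy as np, cv2
from rig import robot
def snap(n,f):
    c=robot.camera(n); cv2.imwrite(f'pics/{f}.png',c['img'][:,:,::-1]); np.savez(f'{f}.npz',**c); return c
def cloud(c):
    K=np.array(c['camera_matrix']);z=np.array(c['range_z'],float);v,u=np.mgrid[:z.shape[0],:z.shape[1]]
    p=np.stack([(u-K[0,2])/K[0,0]*z,(v-K[1,2])/K[1,1]*z,z],-1)
    w=p@np.array(c['rotation']).T+np.array(c['xyz']); w[z==0]=np.nan; return w
E
python3 - <<'E'
from h import *
for n in('scene','top'):
    c=snap(n,n+'0'); print(n,c['xyz'],c['rotation'],c['camera_matrix'])
a=cv2.imread('pics/scene0.png');b=cv2.imread('pics/top0.png')
for n,i in(('s',a),('t',b)): cv2.imwrite(f'pics/{n}big.png',cv2.resize(i,(800,600),interpolation=cv2.INTER_CUBIC))
print(robot.read_clock(),robot.read_orientation())
E
```

```text
pics
scene [1204.33576305  673.72464959  920.55844096] [-0.17783675  0.36792051  0.82633842 -0.38752214] [[443.15328855   0.         255.40417073]
 [  0.         443.15328855 193.46689168]
 [  0.           0.           1.        ]]
top [ 331.16008616   12.6232839  1323.26627934] [ 0.03255122 -0.69734287  0.71531836 -0.03119273] [[443.52021632   0.         260.38780419]
 [  0.         443.52021632 188.80725646]
 [  0.           0.           1.        ]]
0.1 [-5.16466935e-04  9.74811413e-01  2.23030081e-01 -1.57104512e-04]
```

View pics/sbig.png

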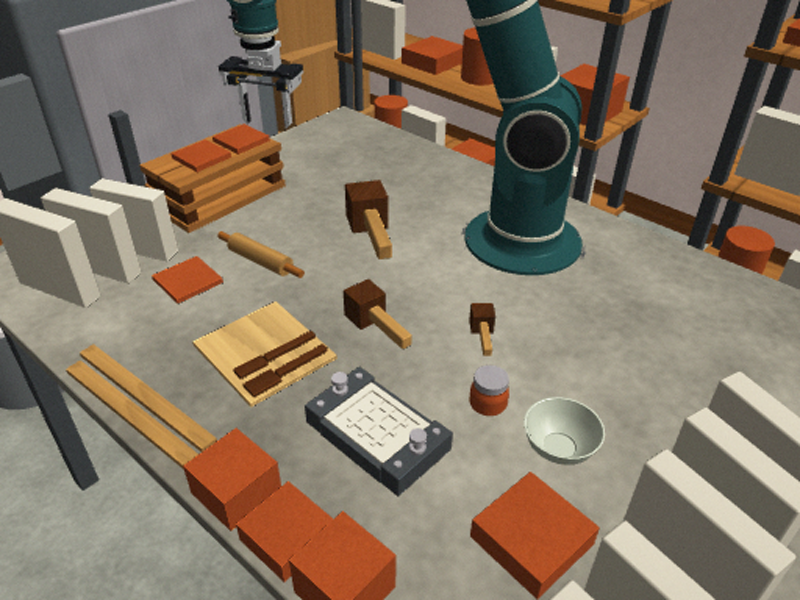

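View pics/tbig.png

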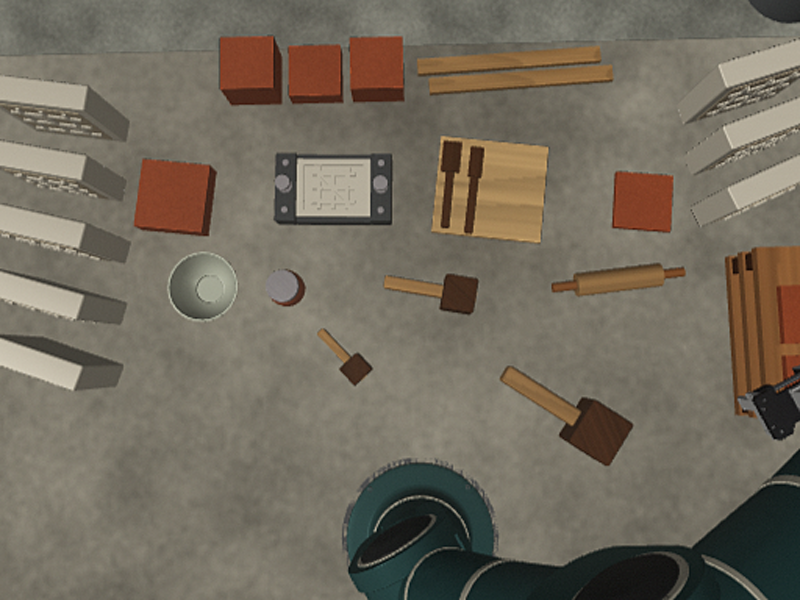

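The pictures show the middle mallet at about (460,293) in the enlarged top view, with its handle towards +y (left). The pins are at (283,184) and (380,184), and the board is at (490,190) with its tools on the +y half and handles towards -x. Next I measure from the depth of both views.

```bash
cat > m.py <<'E'
from h import *
def L(f): c=dict(np.load(f+'.npz')); return c,cloud(c)
T,wt=L('top0'); S,ws=L('scene0')
def at(p): # big px -> world in top
    return wt[int(p[1]*.64),int(p[0]*.64)]
def sel(w,c,r,z0,z1):
    p=w.reshape(-1,3); m=(np.hypot(p[:,0]-c[0],p[:,1]-c[1])<r)&(p[:,2]>z0)&(p[:,2]<z1); return p[m]
def rect(p):
    (c,s,a)=cv2.minAreaRect(p[:,:2].astype(np.float32)); return np.round(c,1),np.round(s,1),round(a,1),np.round(np.median(p[:,2]),1)
for n,px in dict(head=(460,293),hand=(405,285),pa=(283,184),pb=(380,184),mould=(332,188),boardfree=(515,190),bench=(420,350)).items(): print(n,at(px).round(1))
mh=at((460,293)); fr=at((332,188)); b=at((515,190))
for nm,w in(('top',wt),('scene',ws)):
    print(nm,'head',rect(sel(w,mh,60,60,72)))
    hd=sel(w,at((405,285)),75,40,54); 
    if len(hd): print(' handle',rect(hd))
    for k in((283,184),(380,184)):
        q=sel(w,at(k),30,74,90); print(' pin',len(q),rect(q), q.mean(0).round(1))
    print(' board',rect(sel(w,at((490,190)),150,7,17)),' tools',rect(sel(w,at((462,190)),90,19,30)))
    print(' frame',rect(sel(w,fr,140,41,49)),' mould',rect(sel(w,fr,80,34,41)))
E
python3 m.py
```

```text
Traceback (most recent call last):
  File "m.py", line 3, in <module>
    T,wt=L('top0'); S,ws=L('scene0')
         ~^^^^^^^^
  File "m.py", line 2, in L
    def L(f): c=dict(np.load(f+'.npz')); return c,cloud(c)
                                                  ~~~~~^^^
  File "h.py", line 8, in cloud
    w=p@np.array(c['rotation']).T+np.array(c['xyz']); w[z==0]=np.nan; return w
      ~^~~~~~~~~~~~~~~~~~~~~~~~~~
ValueError: matmul: Input operand 1 has a mismatch in its core dimension 0, with gufunc signature (n?,k),(k,m?)->(n?,m?) (size 4 is different from 3)
```

Rotation is a quaternion [w,x,y,z].

```bash
sed -i "s/^import numpy.*/&\nfrom scipy.spatial.transform import Rotation as R/; s/np.array(c\['rotation'\]).T/R.from_quat(np.array(c['rotation'])[[1,2,3,0]]).as_matrix().T/" h.py; python3 m.py
```

```text
head [447.5 -82.1  67.3]
hand [467.   17.1  42.2]
pa [656.  235.6  77.6]
pb [651.9  58.2  75.7]
mould [655.  151.3  37.8]
boardfree [ 649.2 -197.9   12.3]
bench [345.2  -6.3  -0.7]
top head (array([448.1, -82.1]), array([59.4, 64.4]), 78.9, np.float64(65.1))
 handle (array([461.2,   2.3]), array([110.5,  36.1]), 78.5, np.float64(45.8))
 pin 70 (array([659.1, 237.1]), array([26.7, 23.9]), 86.6, np.float64(76.9)) [659.4 237.8  77.2]
 pin 58 (array([654.7,  58.2]), array([23.2, 24. ]), 87.9, np.float64(76.9)) [654.3  58.4  76.8]
 board (array([ 643.8, -137.5]), array([263.9, 226.5]), 89.1, np.float64(11.3))  tools (array([654.8, -99.7]), array([ 86.9, 174.4]), 88.2, np.float64(22.2))
 frame (array([655.4, 148.3]), array([219.3, 129.3]), 88.5, np.float64(44.2))  mould (array([655.7, 146.7]), array([150.5, 127.6]), 88.7, np.float64(37.1))
scene head (array([449.7, -84.1]), array([62.6, 66.3]), 80.7, np.float64(66.6))
 handle (array([463. ,  -1.2]), array([112.2,  39.6]), 85.2, np.float64(47.3))
 pin 93 (array([660.5, 235.6]), array([28.8, 24.4]), 40.2, np.float64(78.5)) [660.5 236.   78.3]
 pin 68 (array([653.8,  56.4]), array([29.4, 25.8]), 32.6, np.float64(77.4)) [655.1  56.7  77.4]
 board (array([ 652.6, -160.9]), array([231.7, 193.1]), 82.9, np.float64(13.0))  tools (array([657.1, -90.5]), array([ 82.7, 169.3]), 78.7, np.float64(22.9))
 frame (array([657.1, 145.7]), array([222.4, 133.3]), 87.9, np.float64(45.0))  mould (array([656.9, 143.4]), array([140.2, 131.9]), 88.2, np.float64(37.7))
```

```bash
cat >> h.py <<'E'
def ray(c,px,z,s=.64):
    K=np.array(c['camera_matrix']);q=np.array(c['rotation'])[[1,2,3,0]]
    d=R.from_quat(q).apply([(px[0]*s-K[0,2])/K[0,0],(px[1]*s-K[1,2])/K[1,1],1]); o=np.array(c['xyz']); return (o+d*(z-o[2])/d[2])
def Q(deg):
    x=(R.from_euler('z',deg,degrees=True)*R.from_euler('x',180,degrees=True)).as_quat(); return [x[3],x[0],x[1],x[2]]
E
python3 - <<'E'
from h import *
T=dict(np.load('top0.npz'));S=dict(np.load('scene0.npz'))
P=[ray(T,p,12)[:2] for p in((441,137),(549,147),(541,242),(432,232))]
print('board',np.round(P,1),np.mean(P,0), [np.degrees(np.arctan2(*(a-b)[::-1])) for a,b in((P[0],P[3]),(P[1],P[2]),(P[0],P[1]),(P[3],P[2]))])
Ps=[ray(S,p,12)[:2] for p in((194,344),(275,302),(335,357),(253,402))]
print('scene',np.round(Ps,1),np.mean(Ps,0))
print('rib handle/blade',ray(T,(469,232),24),ray(T,(476,148),24),'rib right edge',ray(T,(484,160),24))
print('mallet head T',ray(T,(460,294),66),'butt T',ray(T,(385,282),47))
for off in(0,180):
  q=robot.read_joint_pos()
  for n,p,y in(('grip',[459,-29,14],-101),('pa',[620,237,100],-4),('pb',[617,57,100],-4),('place',[610,-190,26],-4)):
    print(off,n,np.round(robot.inverse_kinematics(p,Q(y+off)),2))
E
```

```text
board [[ 755.7  -60.3]
 [ 730.3 -268.7]
 [ 544.9 -245.3]
 [ 569.7  -37.6]] [ 650.15406255 -152.99935488] [np.float64(-6.981281614858076), np.float64(-7.198162292579895), np.float64(83.06757599120266), np.float64(83.20943561300888)]
scene [[ 735.8 -260.3]
 [ 549.  -243.1]
 [ 579.3  -35.2]
 [ 754.7  -60.1]] [ 654.69262695 -149.64000052]
rib handle/blade [ 565.66696256 -107.29065101   24.        ] [ 728.40207701 -126.15908714   24.        ] rib right edge [ 704.48116813 -140.66692356   24.        ]
mallet head T [444.24061844 -83.21547997  66.        ] butt T [471.81625725  53.47666838  47.        ]
0 grip [ 0.87  0.72 -1.09  2.13  0.89  0.85  2.18]
0 pa [-0.03  0.66 -0.56  1.58  0.39  1.02 -2.34]
0 pb [ 0.1   0.54 -0.33  1.71  0.21  0.93 -1.95]
0 place [ 0.32  0.65 -0.09  1.7   0.08  0.8  -1.45]
180 grip [ 0.39  0.47 -0.46  2.14  0.36  0.61 -0.52]
180 pa [ 0.13  0.74 -0.81  1.58  0.58  1.09  0.67]
180 pb [ 0.39  0.64 -0.74  1.7   0.5   1.    0.98]
180 place [ 0.66  0.72 -0.57  1.68  0.49  0.88  1.39]
```

Run:
```python
from h import *
robot.ungrasp()
robot.reach([458.5,-29,130],Q(79)); robot.servo_line([458.5,-29,14],speed=120,f_stop=15)
print(robot.read_position()); robot.close(60); print(robot.read_gripper_width(),robot.read_grasp_force(),robot.read_clock())
robot.servo_line([458.5,-29,130],speed=100); print(robot.read_force(),robot.read_moment(),robot.read_gripper_width())
# above pin b, lever 37 mm, mallet yaw -4
robot.reach([655-37,57.3+2,130],Q(176)); print(robot.read_position(),robot.read_clock())
for n in('scene','top'): snap(n,n+'1')
a=cv2.imread('pics/scene1.png')[170:330,160:360];b=cv2.imread('pics/top1.png')[60:220,130:330]
cv2.imwrite('pics/both1.png',cv2.resize(np.vstack([a,b]),None,fx=1.85,fy=1.85,interpolation=cv2.INTER_CUBIC))
```

```text
[458.93605854 -29.00841134  14.54305164]
0.24749277764508398 59.98843967914581 4.5583
[ 0.77349626 -0.0140974  -4.3400115 ] [ 0.19380463 -0.07775422 -0.02951764] 0.2512305875502965
[617.53820565  59.01057763 129.67390045] 7.1083
```

View pics/both1.png

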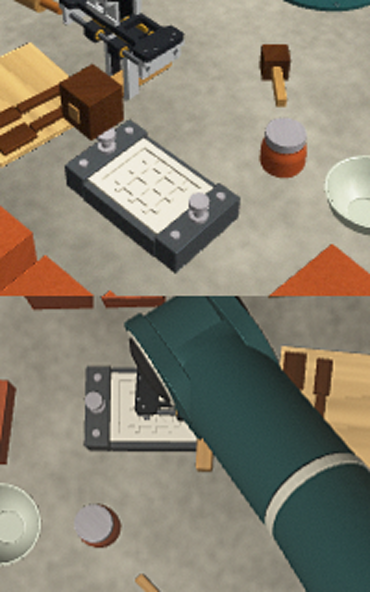

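The mallet is held level, with its head over pin b (about (107,140) in the upper crop). I check its tilt and position by depth, then press.

```bash
cat > press.py <<'E'
from h import *
def press(x,y,z1,f=30):
    hit=robot.servo_line([x,y,100],speed=80)
    hit=robot.servo_line([x,y,z1],speed=30,f_stop=f)
    print('stop',hit,robot.read_position().round(1) if hasattr(robot.read_position(),'round') else robot.read_position(),np.round(robot.read_force(),1),np.round(robot.read_moment(),2),robot.read_clock())
E
python3 - <<'E'
from press import *
w=cloud(dict(np.load('scene1.npz'))).reshape(-1,3)
m=(abs(w[:,0]-670)<42)&(abs(w[:,1]-57)<45)&(w[:,2]>172)&(w[:,2]<192); p=w[m]
print(len(p),cv2.minAreaRect(p[:,:2].astype(np.float32)),np.linalg.lstsq(np.c_[p[:,:2]-p[:,:2].mean(0),np.ones(len(p))],p[:,2],rcond=None)[0])
press(617.5,59,70)
E
```

```text
519 ((665.688232421875, 54.79411315917969), (65.94112396240234, 77.25882720947266), 87.02818298339844) [-2.97803493e-02 -3.94257040e-02  1.81212878e+02]
stop True [617.7  59.   74.4] [-2.4 -2.1  7.9] [-0.17  0.23 -0.02] 8.55
```

Run:
```python
from press import *
robot.servo_line([617.7,59,125],speed=120)
robot.reach([622.5,239,125],Q(176))
c=snap('scene','scene2'); w=cloud(c).reshape(-1,3)
w0=cloud(dict(np.load('scene0.npz'))).reshape(-1,3)
for n,W in(('before',w0),('after',w)):
    m=(np.hypot(W[:,0]-655,W[:,1]-57)<22)&(W[:,2]>48)&(W[:,2]<90); print(n,m.sum(),np.percentile(W[m,2],[50,75,90,97]).round(1))
p=w[(abs(w[:,0]-675)<45)&(abs(w[:,1]-237)<45)&(w[:,2]>165)&(w[:,2]<195)]
print(len(p),cv2.minAreaRect(p[:,:2].astype(np.float32)),np.linalg.lstsq(np.c_[p[:,:2]-p[:,:2].mean(0),np.ones(len(p))],p[:,2],rcond=None)[0],robot.read_clock())
a=cv2.imread('pics/scene2.png')[190:330,170:330]
cv2.imwrite('pics/s2.png',cv2.resize(a,None,fx=4,fy=4,interpolation=cv2.INTER_CUBIC))
```

```text
before 139 [73.8 77.3 79.  79.4]
after 105 [60.3 61.8 63.3 64.7]
734 ((668.6199340820312, 234.61846923828125), (65.29756164550781, 80.70496368408203), 85.161865234375) [-7.41940177e-02 -3.23033751e-02  1.76264499e+02] 9.925
```

View pics/s2.png

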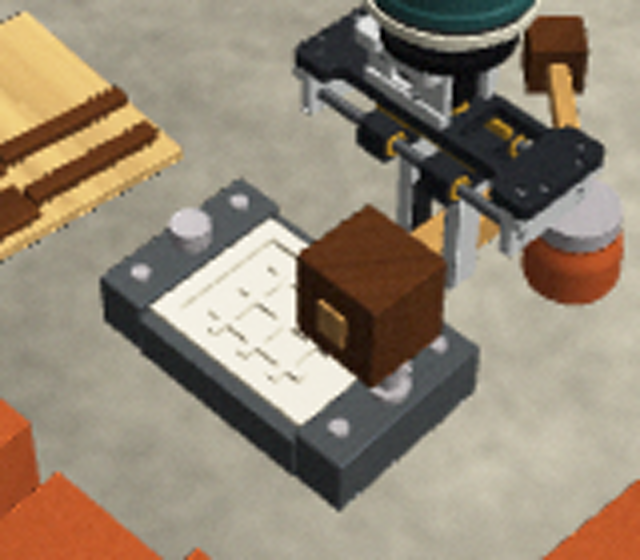

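Pin b sits low on its collar (at about (190,228)). The mallet's head is over pin a. Now I press a, back off, and check both from above.

Run:
```python
from press import *
press(622.5,238.5,70)
robot.servo_line([622.5,238.5,125],speed=120)
robot.reach([560,-200,150],Q(173))
w0=cloud(dict(np.load('top0.npz')))
for s in('top','scene'):
  W0=cloud(dict(np.load(s+'0.npz'))).reshape(-1,3); W=cloud(snap(s,s+'3')).reshape(-1,3)
  for n,c in(('a',(659.5,237)),('b',(655,57.5))):
    for X in(W0,W):
      m=(np.hypot(X[:,0]-c[0],X[:,1]-c[1])<8)&(X[:,2]<95); print(s,n,m.sum(),np.percentile(X[m,2],[25,50,75]).round(1))
W=cloud(dict(np.load('scene3.npz'))).reshape(-1,3)
p=W[(abs(W[:,0]-615)<42)&(abs(W[:,1]+206)<42)&(W[:,2]>190)&(W[:,2]<218)]
print(len(p),np.linalg.lstsq(np.c_[p[:,:2]-p[:,:2].mean(0),np.ones(len(p))],p[:,2],rcond=None)[0],robot.read_clock(),np.round(robot.read_force(),1),np.round(robot.read_moment(),2))
a=cv2.imread('pics/scene3.png'); cv2.imwrite('pics/s3.png',cv2.resize(a[120:320,80:330],None,fx=3,fy=3,interpolation=cv2.INTER_CUBIC))
```

```text
stop True [622.7 238.7  74. ] [-2.3 -1.3 10.8] [-0.42  0.4  -0.08] 11.225
top a 26 [74.8 77.  78.5]
top a 25 [58.6 60.8 62.4]
top b 22 [74.  75.7 77.2]
top b 22 [58.  60.5 63.5]
scene a 48 [55.2 76.5 78.6]
scene a 25 [61.5 62.1 62.8]
scene b 41 [52.6 76.4 77.8]
scene b 21 [61.6 62.2 62.6]
389 [-4.06290544e-02 -7.68755264e-02  2.01851916e+02] 13.5333 [ 0.6  0.1 -4.2] [0.08 0.05 0.04]
```

View pics/s3.png

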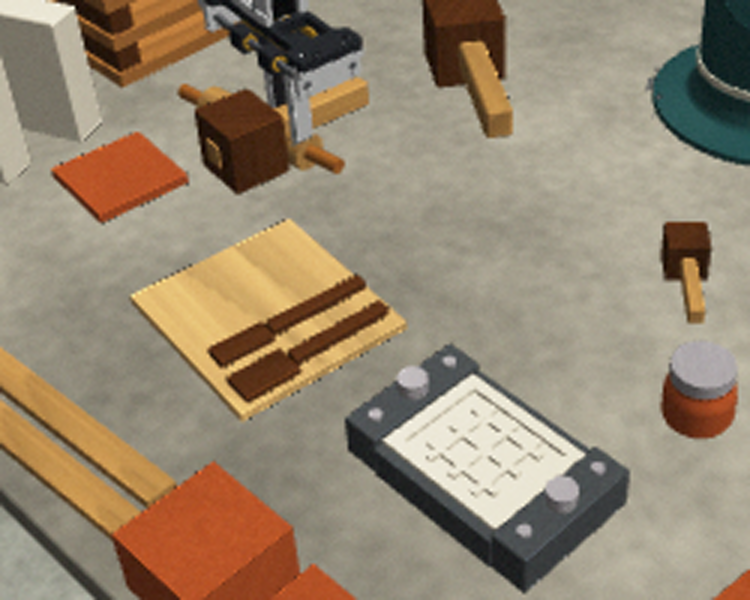

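Both pins are at the same height, about 62 mm, on their collars. The board's free half is clear, so I place the mallet there.

Run:
```python
from h import *
robot.reach([622.3,-205.8,90],Q(173))
robot.servo_line([622.3,-205.8,40],speed=100)
print(robot.servo_line([622.3,-205.8,24.5],speed=25,f_stop=5),robot.read_position())
robot.ungrasp(); robot.hold(0.3); robot.servo_line([622.3,-205.8,170],speed=120)
robot.reach([480,-330,230],Q(173)); 
for s in('top','scene'):
  W=cloud(snap(s,s+'4')).reshape(-1,3)
  p=W[(abs(W[:,0]-677)<45)&(abs(W[:,1]+212)<45)&(W[:,2]>68)&(W[:,2]<90)]
  print(s,len(p),[cv2.minAreaRect(p[:,:2].astype(np.float32)),np.median(p[:,2])] if len(p) else'')
print(robot.read_clock())
a=cv2.imread('pics/scene4.png')[120:300,80:290];b=cv2.imread('pics/top4.png')[60:240,250:460]
cv2.imwrite('pics/both4.png',cv2.resize(np.hstack([a,b]),None,fx=1.9,fy=1.9,interpolation=cv2.INTER_CUBIC))
```

```text
True [ 621.99146874 -205.83810131   25.23453447]
top 465 [((676.493896484375, -211.51467895507812), (63.71863555908203, 62.1781005859375), 82.81758880615234), np.float64(76.69035912858203)]
scene 361 [((678.3911743164062, -215.4264678955078), (69.50963592529297, 60.6241455078125), 82.69742584228516), np.float64(78.58442712441229)]
18.9333
```

View pics/both4.png

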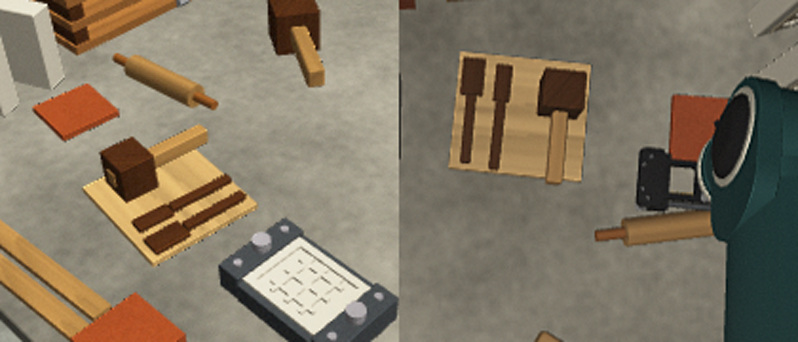

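The mallet stands upright on the free half (head at about (562,93) in the top crop), parallel to the tools, with its top at 77–78 mm as expected. The arm is clear of everything.

```bash
python3 -c "
from rig import robot
print(robot.finish_job())"
```

```text
the job is handed in; nothing more can be done
None
```

I handed the job in at about 19 s on the robot's clock: both pins measured down on their collars (about 62 mm), and the mallet is on its face on the free half of the board, parallel to the tools with its handle the same way; the judge's result was not shown.

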